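Load the price-label printer

TASK

Load the label printer on the shop counter: set the tape cassette that has the grip ridge on top into the printer's tray and press it down at both ends until it is fully home and level. Only then swing the lid shut and press its front edge down until it clicks and lies fully closed, and leave everything else on the counter where it is.

Things in the scene. Friction and masses are not known exactly. Their poses are not given: they have to be found in the camera images.
- printer: Light-grey label printer, fixed. Origin on the counter under mid-width; +x from its front (sloping key panel) to its back (lid hinge), +y to its left seen from the robot, z up. It spans x -105 to +88 mm, y -70 to +70 mm; rim 70 mm high; the panel slopes from 43 mm high at x = -105 to 70 at x = -44. Stands turned a little either way.
- tray_floor (a point): Middle of the cassette tray's floor, 15 mm behind the printer's origin, 36 mm up, axes as the printer. Tray 67 (x) x 98 mm (y) inside, 34 mm deep; the top 8 mm of its walls slope out by 5 mm as a lead-in. Cassette's origin lies here when home. A sprung catch in each side wall holds a laid-in cassette 6 to 8 mm proud; each end clicks down at 4 to 12 N and then stays down.
- print_head (a point): Top of the dark print-head block, 20 mm high, that fills the tray's front left corner (printer x = -18.5 to -2, y = +29 to +49 mm): the cassette's cut-out corner goes round it.
- printer_lid (a joint): Lid angle, rad: 0 shut, 1.25 open against its stop; starts at 1.17 to 1.25. Its stiff hinge (0.1 N m) keeps it at any angle. Open, it leans forward over the back of the tray, so the tray is reached with the tool leaning back towards the printer's front. At about 0.09 rad it meets a sprung catch: 8 to 10 N on its front edge clicks it shut and it stays.
- lid_hinge (a point): Middle of the lid's hinge line, 64 mm behind the printer's origin, 70 mm up; fixed, axes as the printer, hinge along y. The lid is a shell 100 mm long (hinge to front edge), 120 mm wide, outer face 18 mm above the rim when shut, with a finger lip 32 mm wide that stands out another 8 mm in the middle of the front edge.
- lid_front (a point): The place to press: on the lid's outer face, mid-width, 88 mm from the hinge line, 12 mm behind the front edge, 18 mm above the rim when shut. Axes turn with the lid: x from its front to its hinge, z out of its outer face.
- cassette: Black tape cassette, loose, flat on the counter in one of three places, 130 g: 62 (x) x 88 (y) x 24 mm high, 96 in y over a bead along each end. Origin under its centre, z up. Front left corner cut out (x < -12, y > 24 mm), so it fits one way only, x and y along the printer's. Its x axis is turned -0.7 to +0.2 rad from straight ahead.
- ridge_top (a point): Middle of the top of the cassette's grip ridge, 44 mm above its underside, 6 mm behind its origin. The ridge stands 20 mm out of the cassette's top, is 14 mm thick (y) and 34 mm long (x).
- press_left (a point): Place to press on the cassette's flat top (24 mm above its underside) near its left end: x = 6, y = +26 mm.
- press_right (a point): The same near the right end: x = 6, y = -26 mm.
- spare_cassette: Smaller black cassette without ridge, 48 x 72 x 16 mm, loose; not to be used, leave it. Origin under its centre.
- deck_box: Closed dark card-deck box lying flat, 68 x 96 x 40 mm, loose; leave it. Origin under its centre.
- dice_tube: Clear tube of dice standing upright, 38 mm across, 96 mm high, loose; leave it. Origin under its centre.
- drink_can: Drink can standing upright, 66 mm across, 121 mm high, loose; leave it. Origin under its centre.
- sleeve_pack: Pack of card sleeves lying flat, 68 x 94 x 22 mm, loose; leave it. Origin under its centre.
- stapler: Black desk stapler, 126 mm long (x), 32 mm wide, 47 mm high, loose; leave it. Origin under its centre.
There are look-alikes about, which are no part of the job. Leave any turquoise look-alike of the cassette alone. There is more than one size of the printer; the job needs the larger.

How it is judged:
On the way:
1. the cassette is fully home and level in the tray while the lid is still open (z of cassette in the frame of tray_floor below 0.002 m and angle between cassette's own z axis and vertical below 0.03 rad and horizontal distance between cassette and tray_floor below 0.006 m and value of joint printer_lid above 0.5 rad), for 0.2 s.
At the end, for the whole second after the job is handed in: The ridged cassette lies in the printer's tray, its underside within 2 mm of the tray floor, level within 0.03 rad and within 6 mm of its place; the lid is latched shut, within 0.02 rad (2 mm at its front edge); everything is at rest (z of cassette in the frame of tray_floor below 0.002 m and angle between cassette's own z axis and vertical below 0.03 rad and horizontal distance between cassette and tray_floor below 0.006 m and value of joint printer_lid below 0.02 rad and linear speed of cassette below 0.01 m/s); the robot touches nothing.
It fails at once if a bystander on the counter is pushed more than 25 mm or knocked over (distance of any of spare_cassette, deck_box, dice_tube, drink_can, sleeve_pack, stapler from where it was at the start of the episode above 0.025 m or angle between any of dice_tube, drink_can's own z axis and vertical above 0.5 rad).
It also fails if it takes over 64 s, if anything falls off the work surface, if the arm or the gripper's body presses on something with over 40 N, if the wrist force passes 120 N, or if a joint passes its speed limit or range.

ROBOT

A 6-joint arm with a two-finger parallel gripper is mounted at the origin on the work surface. World frame = base frame: x ahead of the robot, y to its left, z up, the work surface at z = 0. Lengths are in m, angles in rad, forces in N, time in s.
With the tool pointing down it reaches from about 0.35 to 1 m from the base axis. Payload 7.1 kg.
Tool frame: the origin (TCP) lies between the finger pads; the fingertips stand 22 mm ahead of it and the grasp point (between the pads) lies 3 mm ahead of it; x points along the fingers, y is the direction in which the jaws open and shut, and the axes are right-handed (so a half turn about x gives the same grasp; the last joint's range is limited). The gripper opens to 85 mm and grips with 20 to 120 N. Pads are 22 mm wide; open, the fingers measure 114 mm over their backs; the gripper's body (76 mm by 85 mm) begins 54 mm behind the grasp point. The pads swing forward as they close: fully open they stand 13 mm farther back than shut.
Start: joints at [1.195, 0.423, 1.63, -0, 1.089, -0.019], TCP at [0.218, 0.586, 0.253] pointing down, gripper open.
Joint ranges: [-3, 3], [-0.9, 2.11], [0.09, 2.58], [-1.31, 4.45], [0.11, 2.69], [-2.54, 2.54]. Speed limits (rad/s): [2.39, 2.39, 3.01, 3.14, 3.14, 3.14].

INTERFACE

Orientations are given as a rotation vector (axis times angle).
In Python, from rig import manip gives the robot as it stands. The module is installed in compiled form; this text tells all that it offers. Calls block until the motion is done:
- manip.move_to(position, orientation): joint-space move of the TCP to a pose.
- manip.servo_line(position, orientation=None, rate=0.15): straight line of the TCP; orientation=None keeps the orientation; rate is the mean speed in m/s.
- manip.set_joints(angles): joint-space move.
- manip.command_gripper(opening, f_grip=None): finger opening in m; f_grip is the grip in N (None keeps the last); returns when the fingers have stopped.
- manip.hold(seconds).
- manip.solve_ik(position, orientation): joint angles nearest the present ones, or None.
- manip.camera(name): name is "scene" or "top" or "wrist"; returns a dict with "image" (384x512x3 uint8, red, green, blue), "fx", "fy", "cx", "cy" (pixels), "k1" (the pictures are not rectified: a ray, as slopes to the right and down, at radius r is drawn at 1 + k1 r^2 times it, then the intrinsics apply), "cam_to_world" (4x4, takes a point from camera to world coordinates); the wrist camera has in their place "mount" (4x4, takes a point from camera to tool coordinates, whose origin is the TCP and whose axes are the tool frame's). Camera axes: x right, y down, z forward; pixel columns grow to the right and rows downward; lengths in m; the calibration is good to about 2 mm. A picture is of the moment at which its call begins: read the wrist's pose just before it. There is no depth.
A pose or a line that the arm cannot do raises manip.IKError and nothing moves.
- manip.sign_off(): hands the job in, once; it reports no verdict.
Readings, each from a call of its own:
- manip.get_time(): time.
- manip.get_joint_positions(): joint angles.
- manip.get_joint_vel(): joint speeds.
- manip.get_tau(): joint torques, N m.
- manip.get_position(): TCP position.
- manip.get_ee_rot(): TCP orientation.
- manip.get_contact_force(): force on the tool from outside, world axes, zero at the start.
- manip.get_torque(): the same for the moment, N m.
- manip.get_width(): finger opening in m.
Only numpy, scipy, OpenCV 4.12 (cv2) and the standard library are available. Lean on these libraries where they do the work, as an engineer would, in place of code of your own. Each camera call takes 0.05 s, during which the arm holds its last target.

## Working session

There is one attempt and no reset: what is moved stays moved. The work goes in short steps, each a Python script; the robot and the scene stay as the last script left them, time stands still between calls to the robot, and variables do not carry over. Pictures are saved under pics/ and viewed, and the job is handed in when it is done.

```bash
mkdir -p pics; ls; cat > h.py <<'E'
import numpy as np, cv2, json
from rig import manip
from scipy.spatial.transform import Rotation as R
def snap(name,fn):
    p=manip.get_position(); r=manip.get_ee_rot()
    c=manip.camera(name)
    if name=='wrist':
        T=np.eye(4);T[:3,:3]=R.from_rotvec(r).as_matrix();T[:3,3]=p
        c['cam_to_world']=T@np.array(c['mount'])
    cv2.imwrite(f'pics/{fn}.png',cv2.cvtColor(c['image'],cv2.COLOR_RGB2BGR))
    np.savez(f'pics/{fn}.npz',M=c['cam_to_world'],k=[c['fx'],c['fy'],c['cx'],c['cy'],c['k1']])
    return c
def load(fn):
    d=np.load(f'pics/{fn}.npz'); return d['M'],d['k']
def ray(fn,u,v):
    M,(fx,fy,cx,cy,k1)=load(fn)
    xd,yd=(u-cx)/fx,(v-cy)/fy
    x,y=xd,yd
    for _ in range(30):
        s=1+k1*(x*x+y*y); x,y=xd/s,yd/s
    d=M[:3,:3]@np.array([x,y,1]); return M[:3,3],d
def px(fn,u,v,z):
    o,d=ray(fn,u,v); return o+d*(z-o[2])/d[2]
def proj(fn,P):
    M,(fx,fy,cx,cy,k1)=load(fn)
    p=M[:3,:3].T@(np.asarray(P,float)-M[:3,3]); x,y=p[0]/p[2],p[1]/p[2]
    s=1+k1*(x*x+y*y); return np.array([fx*x*s+cx,fy*y*s+cy])
def crop(fn,u0,v0,u1,v1,k,out):
    im=cv2.imread(f'pics/{fn}.png')[v0:v1,u0:u1]
    cv2.imwrite(f'pics/{out}.png',cv2.resize(im,None,fx=k,fy=k,interpolation=cv2.INTER_CUBIC))
E
python3 - <<'E'
from h import *
print(manip.get_time())
for n in ['scene','top','wrist']:
    c=snap(n,n+'0'); print(n,np.round(c['cam_to_world'],3).tolist(),c['fx'],c['k1'])
a=[cv2.imread(f'pics/{n}0.png') for n in ['scene','top','wrist']]
print(manip.get_position(),manip.get_ee_rot(),manip.get_width())
E
```

```text
pics
0.0
scene [[0.654, 0.424, -0.627, 1.198], [0.757, -0.37, 0.539, -0.618], [-0.004, -0.826, -0.563, 0.72], [0.0, 0.0, 0.0, 1.0]] 418.1088265474227 -0.10762768737632142
top [[0.018, -0.998, 0.052, 0.411], [-1.0, -0.019, -0.01, 0.012], [0.011, -0.052, -0.999, 1.118], [0.0, 0.0, 0.0, 1.0]] 362.30595168619334 -0.08855196867849173
wrist [[0.348, 0.9, 0.262, 0.152], [0.937, -0.334, -0.099, 0.609], [-0.002, 0.28, -0.96, 0.372], [0.0, 0.0, 0.0, 1.0]] 315.2773608238535 -0.05501641082707499
[0.21812905 0.58528821 0.25272503] [ 0.27907177  1.55282497 -0.28087074] 0.08539444204392292
```

View pics/scene0.png

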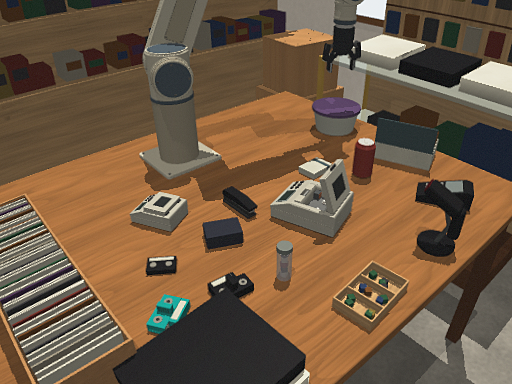

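View pics/top0.png

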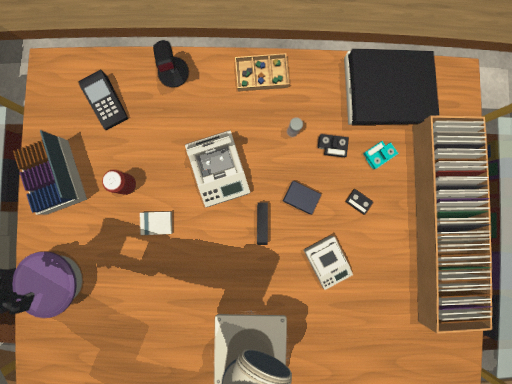

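View pics/wrist0.png

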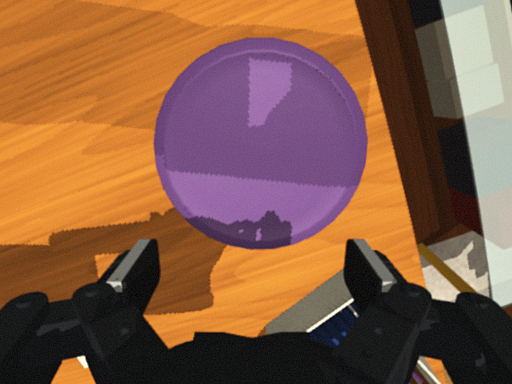

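```bash
python3 - <<'E'
from h import *
crop('top0',300,110,410,220,5,'c1'); crop('top0',175,120,260,215,6,'c2')
print('cass',px('top0',333,145,.024),'spare',px('top0',360,201,.016),'tray',px('top0',217,163,.05))
E
```

```text
cass [ 0.63149676 -0.2434439   0.024     ] spare [ 0.46117803 -0.33018512  0.016     ] tray [0.56462268 0.10842327 0.05      ]
```

View pics/c1.png

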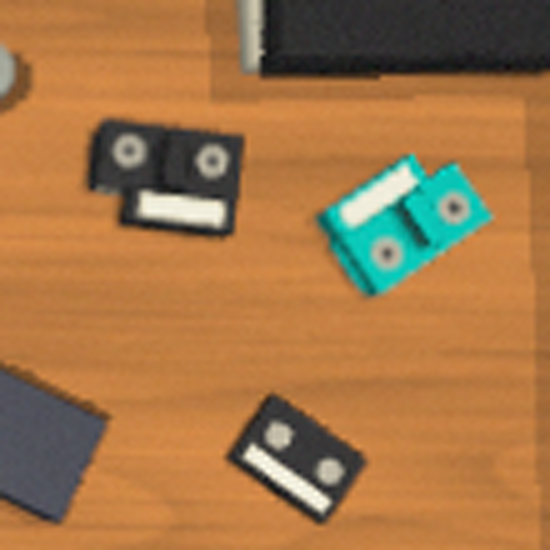

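View pics/c2.png

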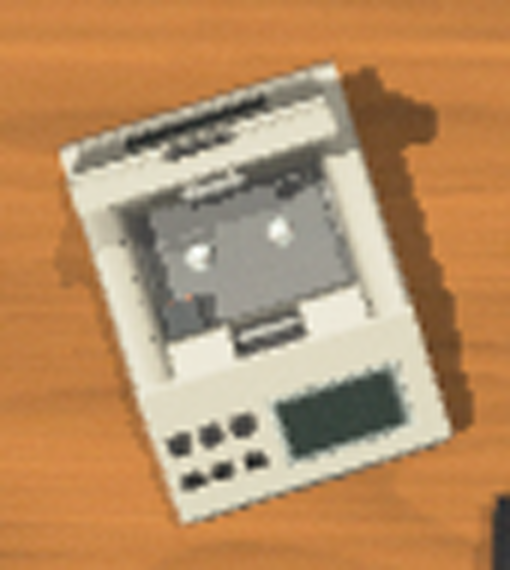

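The ridged cassette is the black one at top (333,145). It has the cut-out corner and a ridge between the reels. The others are the small black one at (360,201), which has no ridge, and the turquoise one at (380,154). The printer is the larger one at (217,168); the smaller one sits at (328,262). Next I'll confirm with the wrist camera.

```bash
cat >> h.py <<'E'
def ori(yaw,tilt,flip=False):
    # tool x = down leaning: body leans back toward -x(yaw) by tilt -> fingers point down & forward
    c,s=np.cos(yaw),np.sin(yaw)
    f=np.array([c,s,0]); l=np.array([-s,c,0])
    x=np.sin(tilt)*f-np.cos(tilt)*np.array([0,0,1.])
    y=-l if flip else l
    return R.from_matrix(np.column_stack([x,y,np.cross(x,y)])).as_rotvec()
def tx(rv): return R.from_rotvec(rv).as_matrix()[:,0]
E
python3 - <<'E'
from h import *
c=manip.camera('wrist'); print(np.round(c['mount'],3))
print(np.round(R.from_rotvec(manip.get_ee_rot()).as_matrix(),2))
for P,yaw in [((.63,-.243,.044),-.08),((.567,.11,.08),.25)]:
  for fl in (0,1):
    for t in (0,.6,.7,.8):
      for dz in (0,.15):
        q=manip.solve_ik(np.array(P)+[0,0,dz],ori(yaw,t,fl)); print(P,fl,t,dz,None if q is None else np.round(q,2))
E
```

```text
[[ 0.001 -0.28   0.96  -0.119]
 [ 1.     0.001 -0.    -0.001]
 [-0.001  0.96   0.28  -0.071]
 [ 0.     0.     0.     1.   ]]
[[-0.    0.35  0.94]
 [-0.    0.94 -0.35]
 [-1.   -0.   -0.  ]]
(0.63, -0.243, 0.044) 0 0 0 [-0.39  0.76  1.6   0.    0.78 -1.88]
(0.63, -0.243, 0.044) 0 0 0.15 [-0.39  0.56  1.55  0.    1.03 -1.88]
(0.63, -0.243, 0.044) 0 0.6 0 [-0.48  0.71  1.94  1.9   0.23  2.47]
(0.63, -0.243, 0.044) 0 0.6 0.15 None
(0.63, -0.243, 0.044) 0 0.7 0 [-0.49  0.73  1.99  2.28  0.35  2.08]
(0.63, -0.243, 0.044) 0 0.7 0.15 None
(0.63, -0.243, 0.044) 0 0.8 0 [-0.51  0.76  2.02  2.46  0.49  1.89]
(0.63, -0.243, 0.044) 0 0.8 0.15 None
(0.63, -0.243, 0.044) 1 0 0 [-0.39  0.76  1.6  -0.    0.78  1.27]
(0.63, -0.243, 0.044) 1 0 0.15 [-0.39  0.56  1.55 -0.    1.03  1.27]
(0.63, -0.243, 0.044) 1 0.6 0 [-0.48  0.71  1.94  1.9   0.23 -0.67]
(0.63, -0.243, 0.044) 1 0.6 0.15 [-0.48  0.44  1.92  0.8   0.31  0.47]
(0.63, -0.243, 0.044) 1 0.7 0 [-0.49  0.73  1.99  2.28  0.35 -1.07]
(0.63, -0.243, 0.044) 1 0.7 0.15 [-0.49  0.44  1.97  1.32  0.27 -0.06]
(0.63, -0.243, 0.044) 1 0.8 0 [-0.51  0.76  2
[... 369 characters left out ...]
.08) 0 0.7 0 [0.14 0.6  2.22 2.94 0.38 1.67]
(0.567, 0.11, 0.08) 0 0.7 0.15 None
(0.567, 0.11, 0.08) 0 0.8 0 [0.13 0.64 2.26 2.98 0.56 1.63]
(0.567, 0.11, 0.08) 0 0.8 0.15 [0.13 0.26 2.23 2.6  0.17 2.03]
(0.567, 0.11, 0.08) 1 0 0 [ 0.17  0.6   1.83 -0.    0.71  1.49]
(0.567, 0.11, 0.08) 1 0 0.15 [ 0.17  0.38  1.76 -0.    1.    1.49]
(0.567, 0.11, 0.08) 1 0.6 0 [ 0.14  0.57  2.17  2.84  0.21 -1.36]
(0.567, 0.11, 0.08) 1 0.6 0.15 [0.14 0.24 2.12 0.32 0.19 1.16]
(0.567, 0.11, 0.08) 1 0.7 0 [ 0.14  0.6   2.22  2.94  0.38 -1.47]
(0.567, 0.11, 0.08) 1 0.7 0.15 None
(0.567, 0.11, 0.08) 1 0.8 0 [ 0.13  0.64  2.26  2.98  0.56 -1.52]
(0.567, 0.11, 0.08) 1 0.8 0.15 [ 0.13  0.26  2.23  2.6   0.17 -1.12]
```

```bash
python3 - <<'E'
from h import *
manip.move_to([.54,.11,.30],ori(.25,0)); snap('wrist','w1')
manip.move_to([.62,-.243,.22],ori(-.08,0)); snap('wrist','w2')
print(manip.get_time())
E
```

```text
3.75
```

View pics/w1.png

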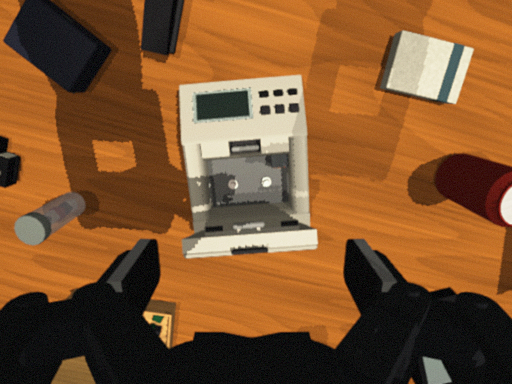

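View pics/w2.png

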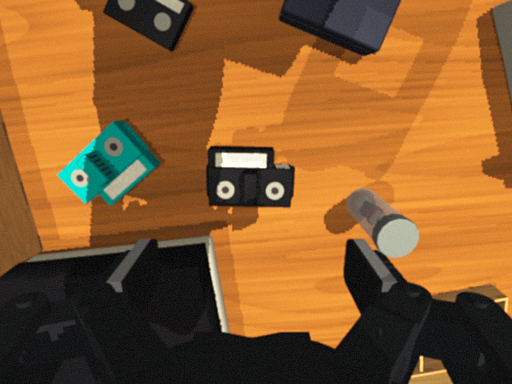

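```bash
python3 - <<'E'
from h import *
crop('w1',170,65,330,265,3.0,'c3'); crop('w2',195,135,310,220,6,'c4')
E
```

```text
(no output)
```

View pics/c3.png

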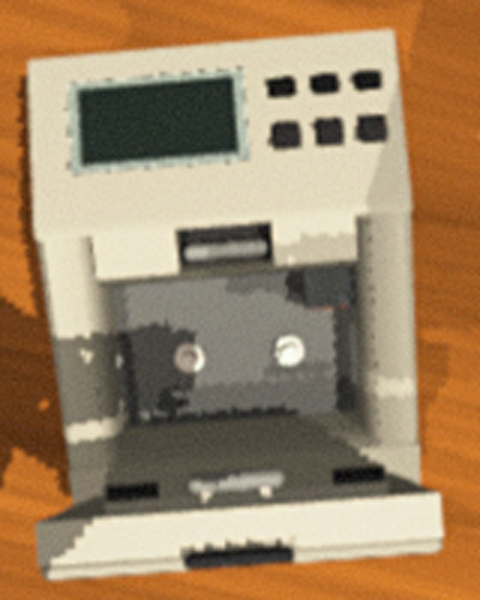

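View pics/c4.png

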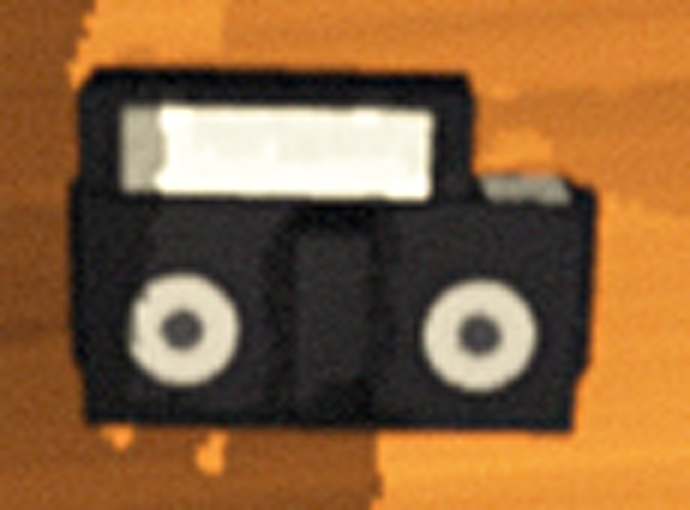

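```bash
cat > fit.py <<'E'
from h import *
from scipy.optimize import least_squares
def world(p,P):
    x,y,a=p; P=np.asarray(P,float)/1000; c,s=np.cos(a),np.sin(a)
    return np.array([x+c*P[0]-s*P[1],y+s*P[0]+c*P[1],P[2]])
def fit(fn,obs,p0):
    f=lambda p:np.concatenate([proj(fn,world(p,P))-uv for P,uv in obs])
    r=least_squares(f,p0,loss='soft_l1'); return r.x,f(r.x).reshape(-1,2)
def overlay(fn,p,lines,crp,k,out,fw=world):
    u0,v0,u1,v1=crp
    crop(fn,u0,v0,u1,v1,k,out); im=cv2.imread(f'pics/{out}.png')
    for a,b in lines:
        q=[tuple(int(t) for t in ((proj(fn,fw(p,P))-[u0-.5,v0-.5])*k-.5)) for P in (a,b)]
        cv2.line(im,*q,(0,0,255),1)
    cv2.imwrite(f'pics/{out}.png',im)
def cass(z0=0):
    o=[(-31,-44),(-31,24),(-12,24),(-12,44),(31,44),(31,-44)]; L=[]
    for z in (0,24): L+=[((*o[i],z+z0),(*o[(i+1)%6],z+z0)) for i in range(6)]
    r=[(-11,-7),(-11,7),(23,7),(23,-7)]
    L+=[((*r[i],44+z0),(*r[(i+1)%4],44+z0)) for i in range(4)]
    return L
def box(x0,x1,y0,y1,z):
    o=[(x0,y0),(x0,y1),(x1,y1),(x1,y0)]; return [((*o[i],z),(*o[(i+1)%4],z)) for i in range(4)]
def lid(th):
    f=lambda l,y,h:(64-l*np.cos(th)+h*np.sin(th),y,70+l*np.sin(th)+h*np.cos(th))
    L=[]
    for h in (0,18):
        o=[(0,-60),(100,-60),(100,60),(0,60)]; L+=[(f(*o[i],h),f(*o[(i+1)%4],h)) for i in range(4)]
    return L
def printer(): return [((-105,-70,43),(-105,70,43)),((-105,-70,43),(-44,-70,70)),((-105,70,43),(-44,70,70))]+box(-44,88,-70,70,70)+box(-18.5,48.5,-49,49,36)+box(-18.5,-2,29,49,56)+box(-23.5,53.5,-54,54,70)
E
python3 - <<'E'
from fit import *
C=lambda x,y,o,k:np.array([o[0]+(x+.5)/k-.5,o[1]+(y+.5)/k-.5])
c4=lambda x,y:C(x,y,(195,135),6); c3=lambda x,y:C(x,y,(170,65),3)
pc,r=fit('w2',[((31,44,24),c4(572,428)),((31,-44,24),c4(88,425)),((-31,-44,0),c4(98,72)),((-31,24,0),c4(465,76))],[.63,-.243,-.08])
print(pc,r)
pp,r=fit('w1',[((-105,-70,43),c3(28,62)),((-105,70,43),c3(393,30)),((-44,-70,70),c3(37,240)),((-44,70,70),c3(410,211))],[.55,.11,.25]); print(pp,r)
np.savez('poses.npz',pc=pc,pp=pp)
overlay('w2',pc,cass(),(195,135,310,220),6,'o4')
overlay('w1',pp,printer()+lid(1.2),(170,65,330,265),3,'o3')
overlay('top0',pp,printer()+lid(1.2),(175,120,260,215),6,'o2')
overlay('top0',pc,cass(),(300,110,410,180),6,'o1')
E
```

```text
[ 0.63267663 -0.2456035  -0.08707345] [[ 1.32440434  1.7446434 ]
 [-0.68664993  1.50599244]
 [-1.06793199 -1.1739349 ]
 [ 0.56524681 -1.28629601]]
[0.55868746 0.10883576 0.33375222] [[-0.14656824  1.86429422]
 [ 0.25972091  1.86965508]
 [-0.87309898 -1.31236179]
 [ 0.65301438 -2.08274672]]
```

View pics/o4.png

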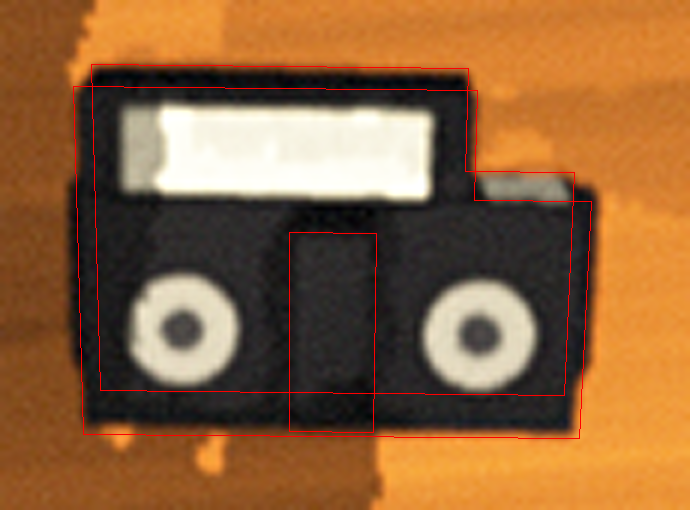

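View pics/o3.png

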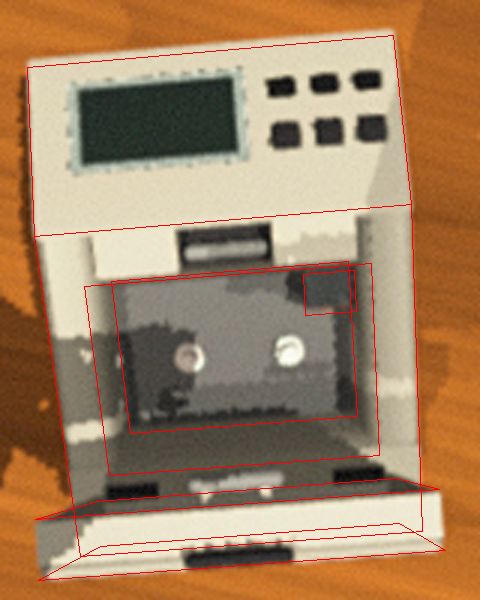

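View pics/o2.png

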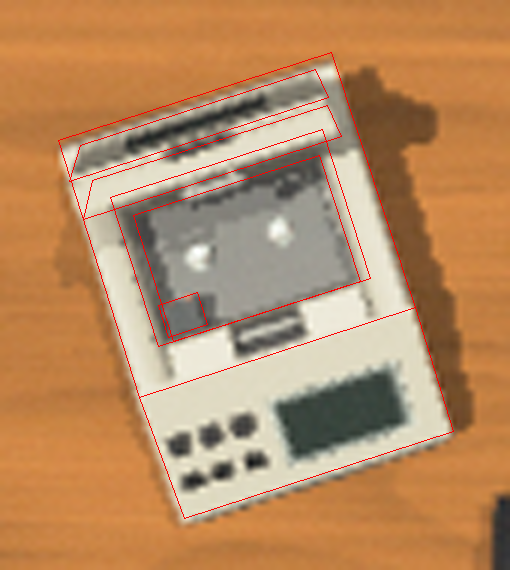

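View pics/o1.png

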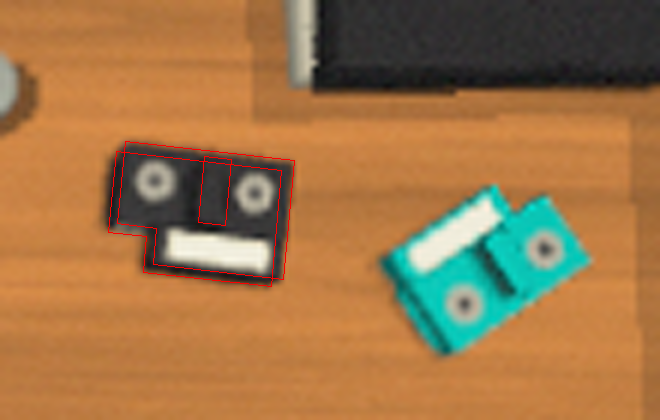

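```bash
python3 - <<'E'
from h import *
crop('w1',190,130,310,230,6.5,'c5'); crop('top0',180,125,250,195,8,'c6')
E
```

```text
(no output)
```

View pics/c5.png

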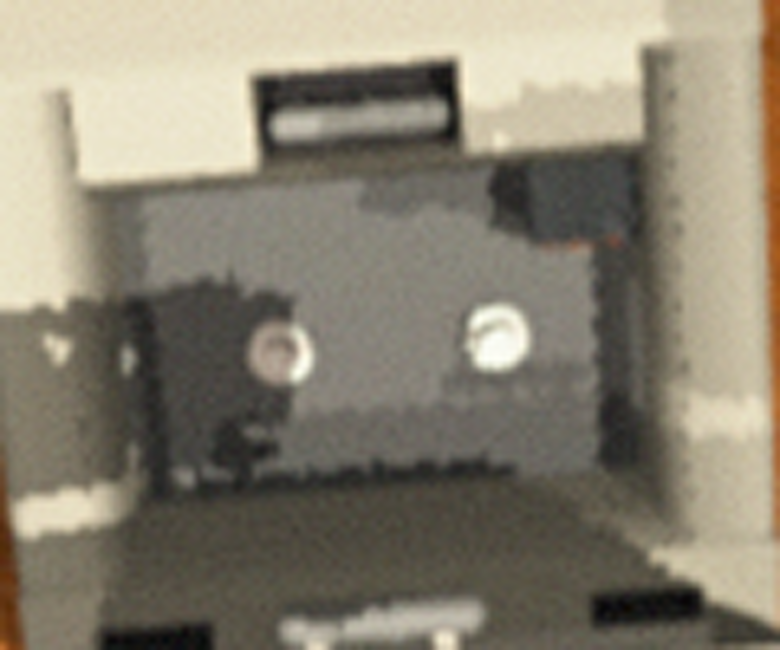

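View pics/c6.png

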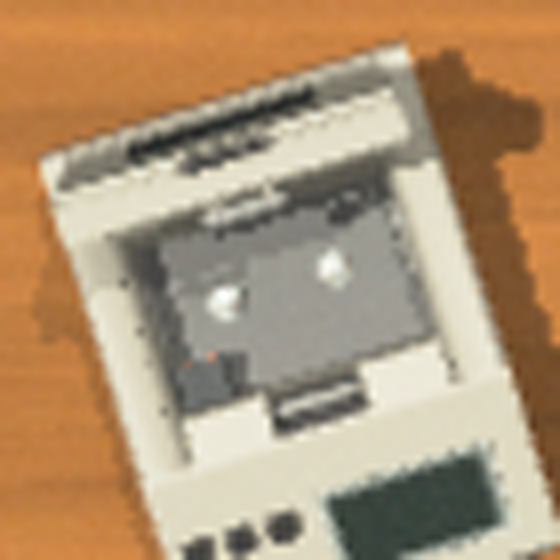

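```bash
python3 - <<'E'
from fit import *
C=lambda x,y,o,k:np.array([o[0]+(x+.5)/k-.5,o[1]+(y+.5)/k-.5])
c3=lambda x,y:C(x,y,(170,65),3); c5=lambda x,y:C(x,y,(190,130),6.5); c6=lambda x,y:C(x,y,(180,125),8); c2=lambda x,y:C(x,y,(175,120),6)
W=[((-105,-70,43),c3(28,62)),((-105,70,43),c3(393,30)),((-44,-70,70),c3(37,240)),((-44,70,70),c3(410,211)),((-2,29,56),c5(540,243)),((-2,49,56),c5(622,240))]
T=[((88,-70,70),c6(405,48)),((88,70,70),c6(45,160)),((-105,70,43),c2(182,522)),((-105,-70,43),c2(452,435)),((-2,29,56),c6(247,348))]
res=lambda p,w,t:np.concatenate([proj('w1',world(p,P))-u for P,u in W]*w+[2*(proj('top0',world(p,P))-u) for P,u in T]*t)
for w,t in((1,0),(0,1),(1,1)):
    r=least_squares(res,[.555,.108,.33],args=(w,t)); print(r.x); print(np.round(res(r.x,w,t).reshape(-1,2),1).tolist())
pp=r.x
pc=np.load('poses.npz')['pc']; np.savez('poses.npz',pc=pc,pp=pp)
for th in (1.17,1.25):overlay('w1',pp,printer()+lid(th),(170,65,330,265),3,'p%d'%(th*100))
E
```

```text
[0.55786514 0.10820683 0.33338826]
[[-0.5, 1.0], [-0.0, 1.0], [-1.3, -2.2], [0.3, -2.9], [-1.4, 2.2], [2.9, 1.4]]
[0.55598409 0.1066957  0.32475186]
[[1.4, -2.2], [0.1, -1.7], [1.5, 0.5], [1.5, 1.1], [-4.6, 2.3]]
[0.55727492 0.10753315 0.32793457]
[[-0.5, -0.1], [0.1, 0.6], [-1.6, -3.2], [0.1, -3.3], [-1.8, 1.8], [2.5, 1.0], [0.6, -3.2], [-0.6, -2.4], [1.3, -0.3], [1.1, 0.0], [-5.1, 1.5]]
```

View pics/p125.png

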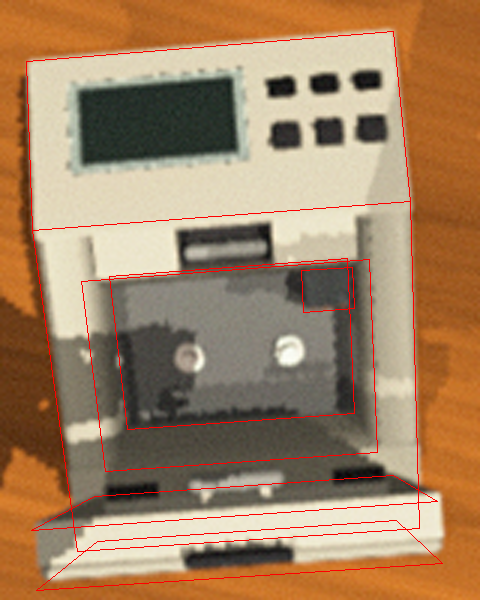

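View pics/p117.png

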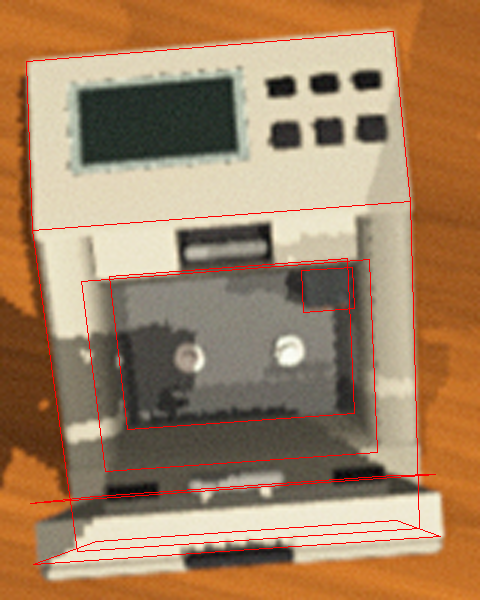

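The ridged black cassette is confirmed by the crop: cut-out at the front left and a ridge between the reels at w2 (252,187). I put the cassette at (0.633, -0.246) with yaw -0.087. The printer is at (0.557, 0.108) with yaw 0.328, and the lid is at about 1.2 rad. Next is a leaning grasp.

```bash
cat >> fit.py <<'E'
d=np.load('poses.npz'); pc,pp=d['pc'],d['pp']; TILT=.85
def st(m=''):
    print(m,'t%.1f'%manip.get_time(),'pos',np.round(manip.get_position(),4),'F',np.round(manip.get_contact_force(),1),'w%.4f'%manip.get_width(),'q',np.round(manip.get_joint_positions(),2))
E
python3 - <<'E'
from fit import *
o=ori(pc[2],TILT,True)
for x,z in ((-6,50),(-6,90),(-6,130),(-6,170),(-60,170),(-60,220)):
    q=manip.solve_ik(world(pc,(x,0,z)),o); print(z,None if q is None else np.round(q,2))
o=ori(pp[2],TILT,True)
for x,z in ((9,86),(9,120),(9,150),(-40,150),(-40,170)):
    q=manip.solve_ik(world(pp,(x,0,z)),o); print(x,z,None if q is None else np.round(q,2))
E
```

```text
50 [-0.52  0.77  2.04  2.51  0.56 -1.31]
90 [-0.52  0.68  2.05  2.43  0.5  -1.22]
130 [-0.52  0.6   2.06  2.31  0.44 -1.09]
170 [-0.52  0.51  2.05  2.16  0.39 -0.92]
170 [-0.58  0.47  2.16  2.19  0.45 -1.01]
220 [-0.58  0.36  2.14  1.94  0.39 -0.74]
9 86 [ 0.08  0.65  2.27  2.83  0.64 -1.48]
9 120 [ 0.08  0.56  2.28  2.79  0.56 -1.43]
9 150 [ 0.08  0.48  2.28  2.74  0.48 -1.37]
-40 150 [ 0.05  0.45  2.38  2.73  0.55 -1.41]
-40 170 [ 0.05  0.39  2.37  2.69  0.49 -1.35]
```

```bash
python3 - <<'E'
from fit import *
o=ori(pc[2],TILT,True)
manip.command_gripper(.045,60)
manip.move_to(world(pc,(-6,0,170)),o); st('hover')
manip.servo_line(world(pc,(-6,0,85)),rate=.12); st('low')
snap('wrist','w3'); snap('scene','s3'); crop('s3',130,220,320,340,4,'s3c')
E
```

```text
hover t6.1 pos [ 0.6272 -0.2452  0.1704] F [ 0.2  0.9 -0.2] w0.0451 q [-0.52  0.51  2.05  2.16  0.39 -0.92]
low t7.0 pos [ 0.6271 -0.2452  0.0856] F [-0.3 -1.2  0.3] w0.0450 q [-0.52  0.69  2.05  2.44  0.51 -1.23]
```

View pics/w3.png

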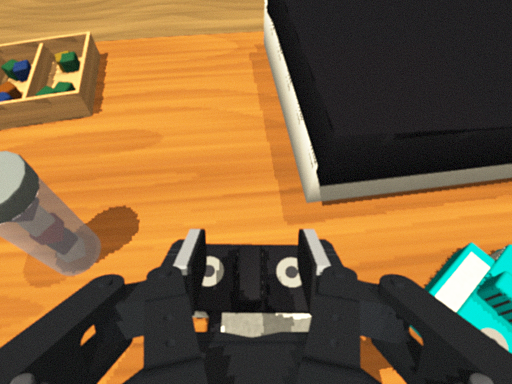

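View pics/s3c.png

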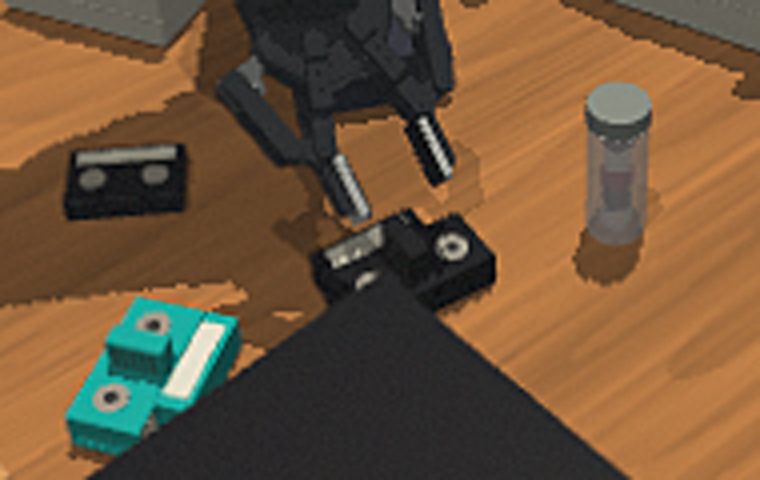

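Jaws sit symmetric about the ridge (ridge at x≈250, pads at 193 and 311). I'll check the cassette model in this view before descending.

```bash
python3 - <<'E'
from fit import *
overlay('w3',pc,cass(),(170,220,340,350),4.5,'o5')
E
```

```text
(no output)
```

View pics/o5.png

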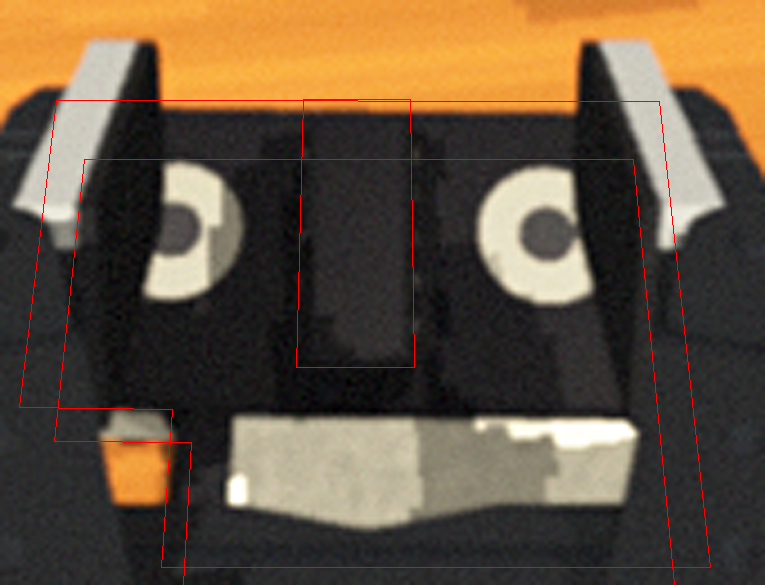

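```bash
python3 - <<'E'
from fit import *
manip.servo_line(world(pc,(-7,0,52)),rate=.06); st('down')
manip.command_gripper(.0,60); st('closed')
p=manip.get_position()
manip.servo_line(p+[0,0,.03],rate=.08); st('up'); snap('wrist','w4'); snap('scene','s4'); crop('s4',130,180,320,320,4,'s4c')
E
```

```text
down t7.8 pos [ 0.6257 -0.2449  0.0517] F [-0.2  0.2  0.7] w0.0451 q [-0.52  0.76  2.05  2.5   0.56 -1.31]
closed t8.1 pos [ 0.6259 -0.2451  0.0526] F [-1.9 -0.1  3.4] w0.0119 q [-0.52  0.76  2.05  2.5   0.56 -1.31]
up t8.7 pos [ 0.6259 -0.2451  0.0829] F [ 0.1 -0.5 -1.1] w0.0127 q [-0.52  0.7   2.05  2.44  0.52 -1.24]
```

View pics/w4.png

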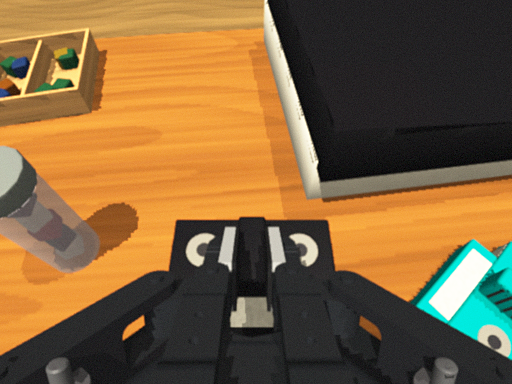

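View pics/s4c.png

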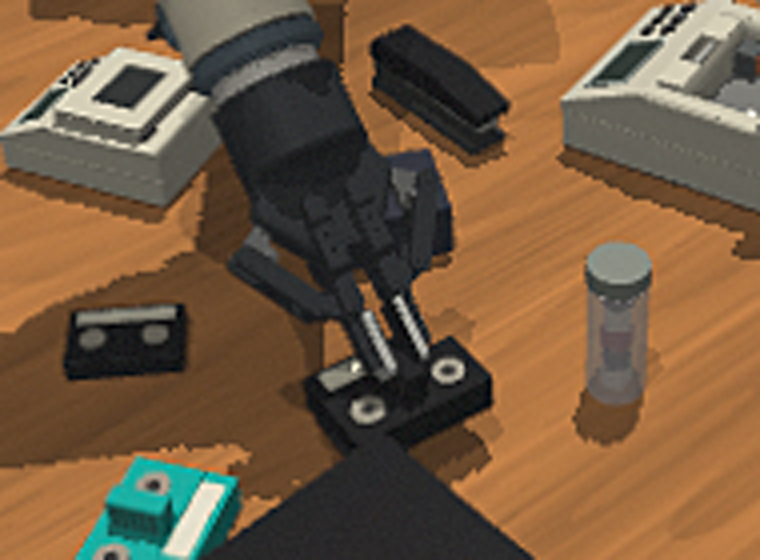

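The cassette is held and lifted, with its back edge at w4 (175–329, 220). I'll check how it sits in the hand.

```bash
python3 - <<'E'
from fit import *
overlay('w4',pc,cass(30.5),(150,190,350,340),3.8,'o6')
E
```

```text
(no output)
```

View pics/o6.png

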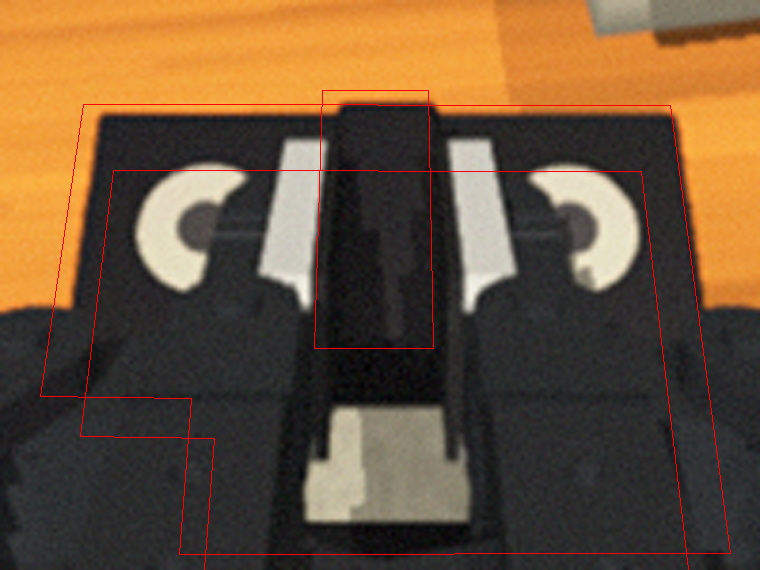

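```bash
python3 - <<'E'
from fit import *
o=ori(pp[2],TILT,True)
p=manip.get_position()
manip.servo_line([p[0],p[1],.172],rate=.15)
manip.move_to(world(pp,(-35,0,172)),o); st('front')
manip.servo_line(world(pp,(-20,0,130)),rate=.1); st('low')
snap('wrist','w5'); snap('top','t5'); snap('scene','s5')
crop('s5',240,130,400,260,4.5,'s5c'); crop('t5',170,110,260,215,6,'t5c')
E
```

```text
front t10.9 pos [0.5249 0.0958 0.1721] F [-0.3 -0.2 -1.5] w0.0121 q [ 0.05  0.39  2.36  2.68  0.48 -1.34]
low t11.5 pos [0.5384 0.1007 0.1298] F [ 0.3 -0.7 -1.5] w0.0122 q [ 0.06  0.52  2.34  2.77  0.58 -1.44]
```

View pics/w5.png

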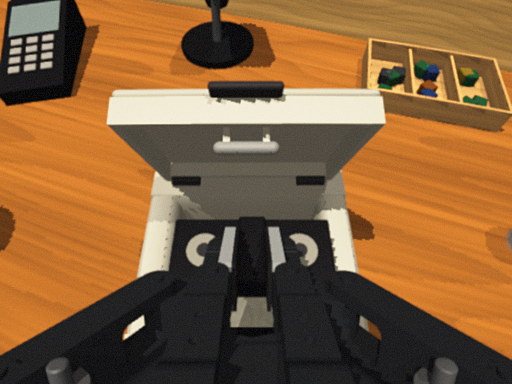

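View pics/s5c.png

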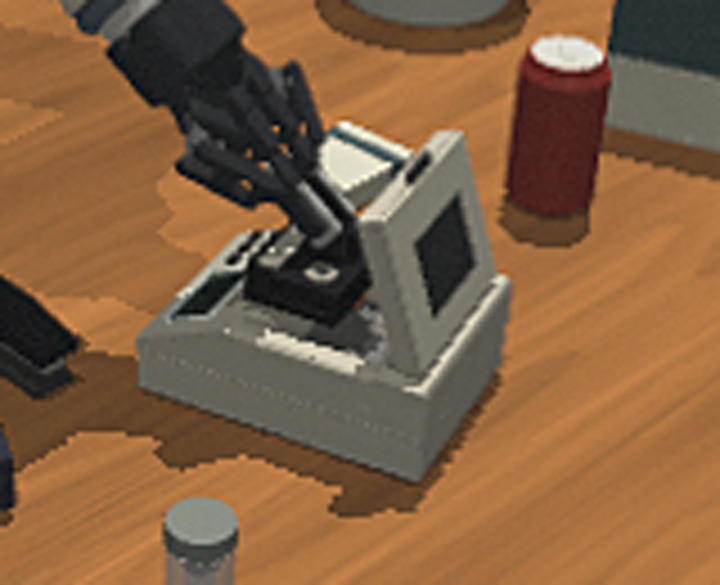

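View pics/t5c.png

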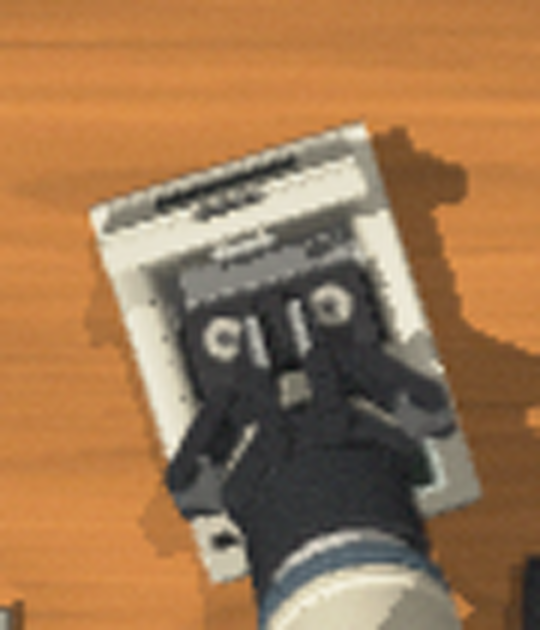

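```bash
python3 - <<'E'
from fit import *
L=[(tuple(np.add(a,(-14,0,77))),tuple(np.add(b,(-14,0,77)))) for a,b in cass()]
overlay('t5',pp,L+printer(),(175,120,260,215),6,'o7')
overlay('w5',pp,L+printer()+lid(1.2),(100,70,400,280),2.6,'o8')
E
```

```text
(no output)
```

View pics/o7.png

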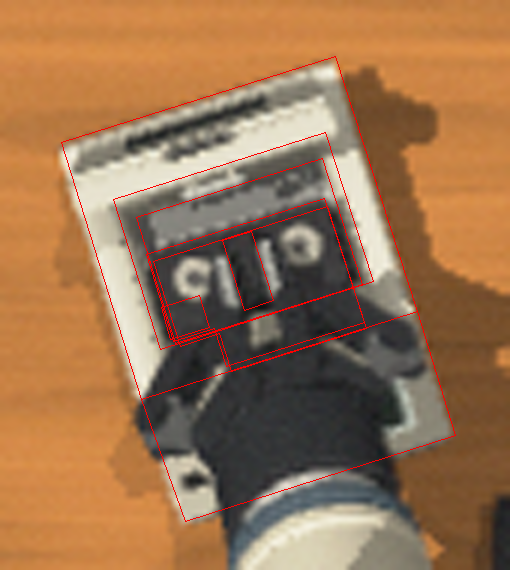

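View pics/o8.png

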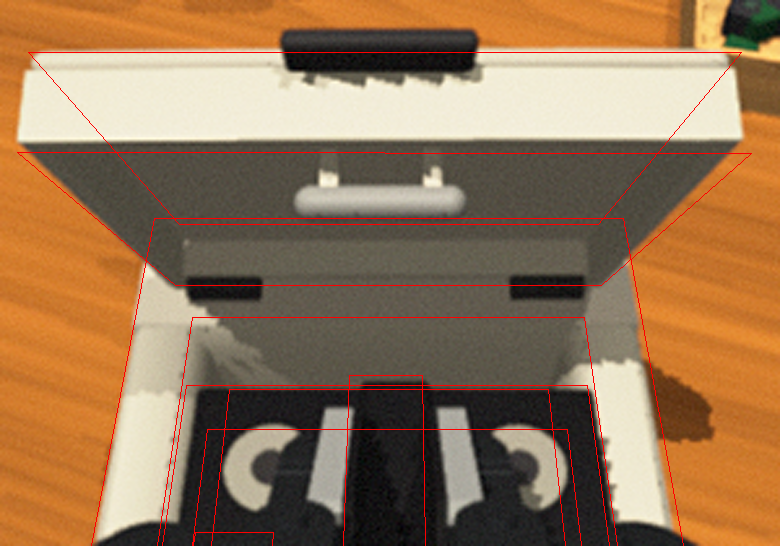

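The cassette sits about 1.5 mm to the printer's right in both views (w5 midline 253 against printer midline ≈250), so I'll correct y by +1.5 mm. Then slide under the lid and lower with force checks.

```bash
python3 - <<'E'
from fit import *
Y=1.5
manip.servo_line(world(pp,(9,Y,130)),rate=.08); st('in')
for z in (118,112,107,103,100,98,96):
    manip.servo_line(world(pp,(9,Y,z)),rate=.06); F=manip.get_contact_force(); st(z)
    if np.linalg.norm(F)>14: break
snap('wrist','w6'); snap('scene','s6'); crop('s6',240,130,400,260,4.5,'s6c')
E
```

```text
in t12.1 pos [0.5655 0.1122 0.13  ] F [-0.9  0.1 -2.2] w0.0120 q [ 0.09  0.53  2.28  2.78  0.53 -1.42]
118 t12.5 pos [0.5647 0.1117 0.1171] F [-0.3 -0.1 -2. ] w0.0122 q [ 0.09  0.56  2.28  2.8   0.56 -1.44]
112 t12.7 pos [0.5651 0.1118 0.1116] F [ 0.7  0.1 -0.3] w0.0121 q [ 0.09  0.58  2.28  2.81  0.58 -1.45]
107 t13.0 pos [0.5652 0.1118 0.1067] F [-0.1  0.2 -1.3] w0.0122 q [ 0.09  0.59  2.28  2.82  0.59 -1.46]
103 t13.2 pos [0.5652 0.1118 0.1027] F [-0.7 -0.  -2.4] w0.0120 q [ 0.09  0.61  2.28  2.82  0.6  -1.46]
100 t13.5 pos [0.5652 0.1118 0.0998] F [ 0.2 -0.1 -0.5] w0.0122 q [ 0.09  0.61  2.28  2.82  0.61 -1.47]
98 t13.7 pos [0.5653 0.1118 0.0979] F [-0.9  0.4 -0. ] w0.0120 q [ 0.09  0.62  2.28  2.83  0.61 -1.47]
96 t14.0 pos [0.5655 0.1119 0.0961] F [ 0.2  0.2 -0.4] w0.0123 q [ 0.09  0.62  2.28  2.83  0.62 -1.47]
```

View pics/w6.png

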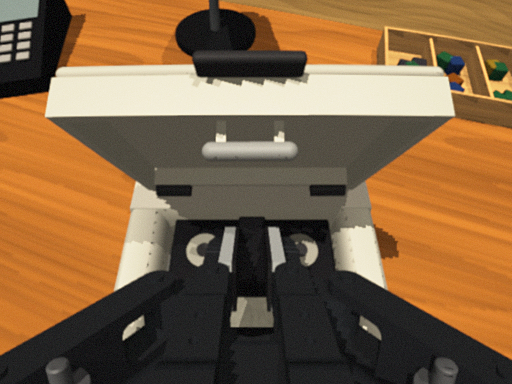

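View pics/s6c.png

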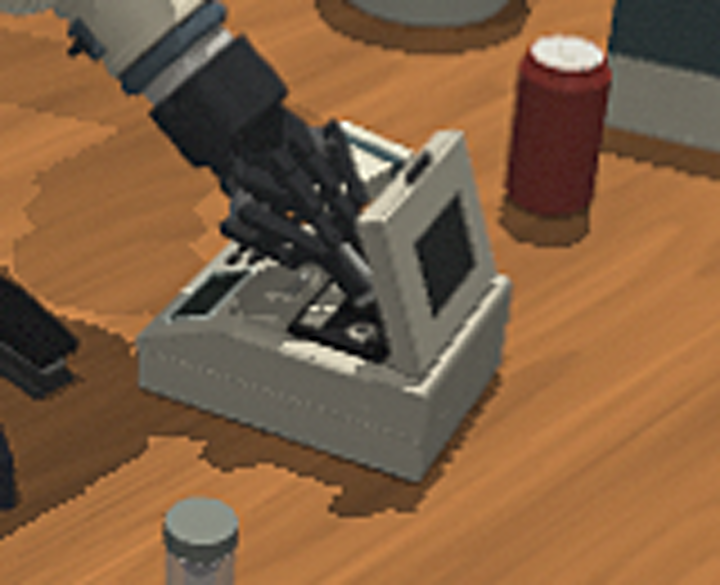

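The cassette is entering the tray freely. I'll keep lowering until it rests on the catches.

```bash
python3 - <<'E'
from fit import *
Y=1.5
for z in (95,94,93,92,91,90):
    manip.servo_line(world(pp,(9,Y,z)),rate=.06); F=manip.get_contact_force(); st(z)
    if F[2]>4 or np.linalg.norm(F)>12: break
E
```

```text
95 t14.3 pos [0.5656 0.112  0.0953] F [-1.1  1.3  3.2] w0.0122 q [ 0.09  0.63  2.28  2.83  0.62 -1.47]
94 t14.6 pos [0.5657 0.112  0.0947] F [-2.3  0.8  6.7] w0.0125 q [ 0.09  0.63  2.28  2.83  0.62 -1.48]
```

```bash
python3 - <<'E'
from fit import *
o=ori(pp[2],TILT,True); 
manip.command_gripper(.045); st('open')
manip.servo_line(world(pp,(9-28,1.5,95+25)),rate=.12)
manip.command_gripper(0,40); st('back')
snap('wrist','w7')
manip.servo_line(world(pp,(12,27,110)),rate=.12); st('overL')
F0=manip.get_contact_force(); print(F0)
for z in list(range(97,76,-1)):
    manip.servo_line(world(pp,(12,27,z)),rate=.05); F=manip.get_contact_force()-F0
    p=manip.get_position(); print(z,'%.4f'%p[2],np.round(F,1))
    if F[2]>20 or np.linalg.norm(F)>25: break
snap('wrist','w8')
manip.servo_line(world(pp,(12,27,105)),rate=.12); st()
E
```

```text
open t15.0 pos [0.5652 0.1118 0.0938] F [ 0.2 -0.1  0.2] w0.0451 q [ 0.09  0.63  2.28  2.83  0.62 -1.48]
back t16.0 pos [0.5388 0.1029 0.1198] F [ 1.  -0.9 -0.2] w-0.0001 q [ 0.07  0.55  2.34  2.8   0.6  -1.46]
overL t16.5 pos [0.5594 0.1372 0.1098] F [-0.6  0.8  0.5] w-0.0001 q [ 0.16  0.59  2.28  2.91  0.58 -1.49]
[-0.57184259  0.7896685   0.47901425]
97 0.0963 [ 0.7 -0.7  0.3]
96 0.0961 [ 0.4 -0.7 -0.8]
95 0.0951 [ 1.2 -0.5 -0.5]
94 0.0939 [ 0.9 -1.1 -0.3]
93 0.0929 [ 0.5 -0.6 -0.4]
92 0.0919 [ 1.2 -0.7  0. ]
91 0.0909 [ 1.1 -0.4 -1.3]
90 0.0899 [ 0.2 -1.3 -0.7]
89 0.0889 [-0.1 -0.6 -0.5]
88 0.0879 [ 1.2 -0.7 -0.6]
87 0.0870 [ 1.3 -0.2  0.1]
86 0.0860 [-0.4  0.4  0.9]
85 0.0849 [ 1.5 -0.6  0.3]
84 0.0837 [ 0.1 -0.7 -0.9]
83 0.0829 [ 0.3 -1.6  0.7]
82 0.0824 [-1.2 -1.4  4.9]
81 0.0821 [-3.9 -3.1 11.7]
80 0.0819 [-8.4 -4.5 17.4]
79 0.0817 [-11.6  -6.   26.4]
 t21.8 pos [0.5602 0.137  0.1054] F [ 0.2 -0.  -0.6] w-0.0002 q [ 0.16  0.6   2.28  2.91  0.59 -1.49]
```

View pics/w7.png

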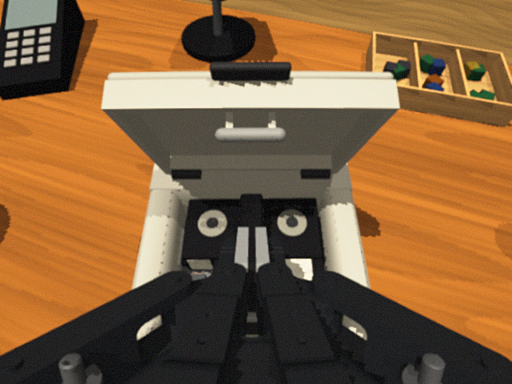

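View pics/w8.png

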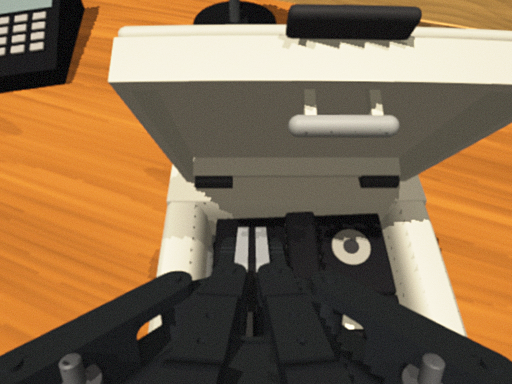

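```bash
python3 - <<'E'
from fit import *
manip.servo_line(world(pp,(0,27,115)),rate=.15)
manip.servo_line(world(pp,(0,-25,115)),rate=.15)
manip.servo_line(world(pp,(12,-25,95)),rate=.15)
F0=manip.get_contact_force(); print(F0)
for z in list(range(92,76,-1)):
    manip.servo_line(world(pp,(12,-25,z)),rate=.05); F=manip.get_contact_force()-F0
    p=manip.get_position(); print(z,'%.4f'%p[2],np.round(F,1))
    if F[2]>20 or np.linalg.norm(F)>25: break
snap('wrist','w9')
manip.servo_line(world(pp,(12,-25,105)),rate=.12); st()
manip.servo_line(world(pp,(-40,-25,135)),rate=.15); snap('wrist','w10');snap('top','t10');snap('scene','s10');crop('s10',240,130,400,260,4.5,'s10c');crop('w10',130,140,380,300,3,'w10c')
E
```

```text
[ 0.37964502 -0.80744719  0.00385328]
92 0.0922 [-1.3  0.5  0. ]
91 0.0912 [0.1 1.3 0. ]
90 0.0899 [-1.1  0.5 -0.4]
89 0.0889 [-0.7  0.3 -0.4]
88 0.0879 [-1.   1.   0.5]
87 0.0871 [-0.6  0.9  2. ]
86 0.0864 [-1.4 -0.2  4.5]
85 0.0857 [-2.  -0.4  5.9]
84 0.0837 [-0.5  0.4  1. ]
83 0.0828 [-0.6  0.8  0.6]
82 0.0818 [0.4 1.  1.2]
81 0.0809 [ 0.5  0.5 -0.3]
80 0.0807 [-4.3 -0.6  7.5]
79 0.0805 [-9.  -2.7 15.9]
78 0.0804 [-13.4  -3.6  24.7]
 t27.1 pos [0.577  0.0877 0.1054] F [ 0.2  0.4 -0.2] w-0.0001 q [ 0.02  0.6   2.26  2.72  0.59 -1.42]
```

View pics/w10c.png

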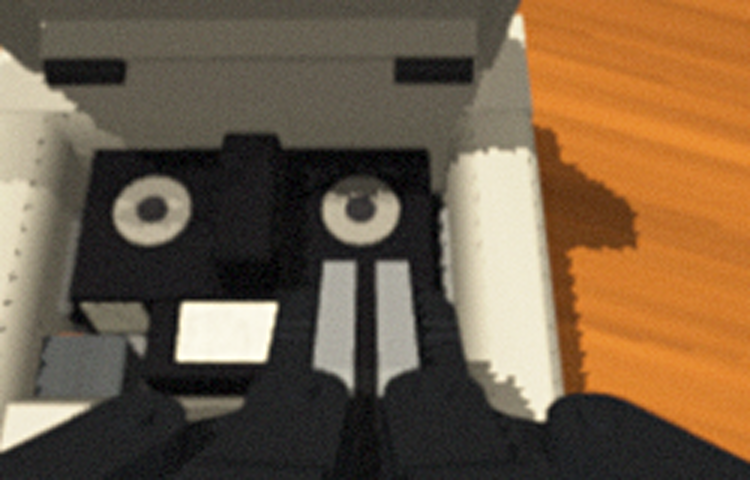

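View pics/s10c.png

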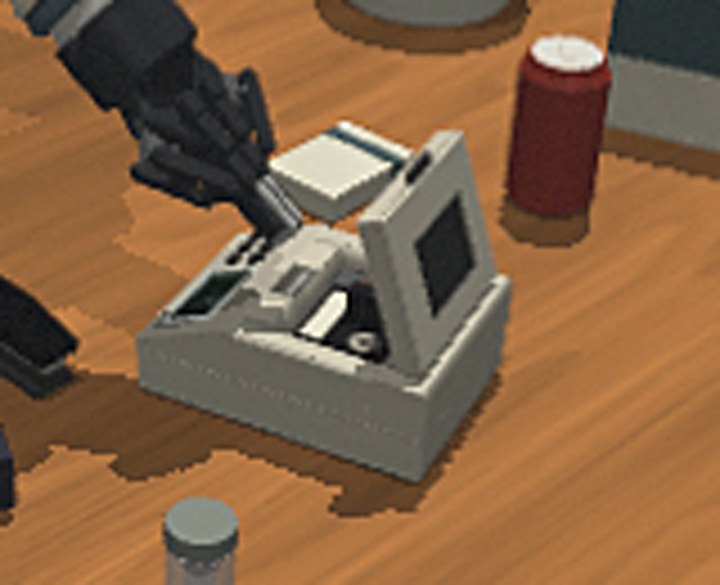

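The right end clicked at 5.9 N and bottomed at TCP 0.0807. The left end was already down. I'll press left again to confirm the same bottom height.

```bash
python3 - <<'E'
from fit import *
manip.servo_line(world(pp,(-5,27,115)),rate=.2)
manip.servo_line(world(pp,(12,27,88)),rate=.15)
F0=manip.get_contact_force()
for z in (84,82,81,80,79,78):
    manip.servo_line(world(pp,(12,27,z)),rate=.05); F=manip.get_contact_force()-F0
    p=manip.get_position(); print(z,'%.4f'%p[2],np.round(F,1))
    if F[2]>20 or np.linalg.norm(F)>25: break
manip.servo_line(world(pp,(12,27,105)),rate=.15)
manip.servo_line(world(pp,(-60,0,160)),rate=.2); st(); snap('wrist','w11');crop('w11',130,120,380,300,3,'w11c')
o0=ori(pp[2],.3,True)
E
```

```text
84 0.0843 [ 0.3 -0.2 -0.3]
82 0.0821 [ 0.   0.6 -0.1]
81 0.0809 [ 0.4  0.7 -0.3]
80 0.0807 [-3.5 -0.7  8.1]
79 0.0806 [-8.5 -2.7 15.3]
78 0.0804 [-12.1  -3.9  24.2]
 t31.1 pos [0.5011 0.0881 0.1598] F [ 0.5 -0.3 -0.1] w0.0001 q [ 0.03  0.41  2.41  2.71  0.55 -1.39]
```

View pics/w11.png

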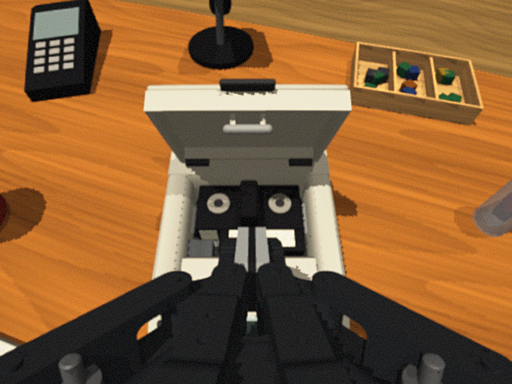

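Both ends bottom at the same TCP height (0.0807), so the cassette is home and level. w11 shows it flush around the print head with the lid still open. Now go behind the lid, swing it down along its arc, and press.

```bash
cat >> fit.py <<'E'
def corner(th,l,c=0):  # tool TCP for finger's lower-front corner at lid outer face, clearance c mm
    h=18+c; return (64-l*np.cos(th)+h*np.sin(th)+11, 0, 70+l*np.sin(th)+h*np.cos(th)+20)
E
python3 - <<'E'
from fit import *
o=ori(pp[2],0,True)
P0=corner(1.2,75,14); print(P0)
for P in [(-60,0,250),(90,0,250),P0]+[corner(t,88,-2) for t in (1.,.5,.0)]:
    q=manip.solve_ik(world(pp,P),o); print(np.round(P),None if q is None else np.round(q,2))
p=manip.get_position()
manip.servo_line(world(pp,(-90,0,240)),rate=.2); st('up')
manip.move_to(world(pp,(-40,0,270)),o); st('vert')
manip.servo_line(world(pp,(P0[0]+5,0,255)),rate=.2)
manip.servo_line(world(pp,P0),rate=.15); st('behind')
snap('scene','s12'); crop('s12',240,100,400,260,3.7,'s12c'); snap('wrist','w12')
E
```

```text
(np.float64(77.64841916520072), 0, np.float64(171.4983795907955))
[-60   0 250] [ 0.15  0.26  1.89 -0.    1.    1.39]
[ 90   0 250] [ 0.19  0.47  1.56 -0.    1.11  1.43]
[ 78.   0. 171.] [ 0.19  0.55  1.64 -0.    0.96  1.43]
[ 41.   0. 173.] [ 0.18  0.5   1.72 -0.    0.92  1.42]
[  5.   0. 146.] [ 0.17  0.49  1.82 -0.    0.83  1.41]
[-13.   0. 106.] [ 0.17  0.53  1.87 -0.    0.73  1.41]
up t31.8 pos [0.4725 0.0789 0.2399] F [-0.4 -0.3 -0.3] w0.0001 q [-0.    0.13  2.43  2.32  0.34 -1.  ]
vert t33.8 pos [0.519  0.0948 0.2694] F [ 0.6  0.4 -0. ] w0.0002 q [0.16 0.26 1.83 0.   1.05 1.4 ]
behind t35.3 pos [0.6312 0.1326 0.1724] F [-0.4 -0.5  0.7] w-0.0002 q [0.19 0.55 1.64 0.   0.96 1.43]
```

View pics/s12c.png

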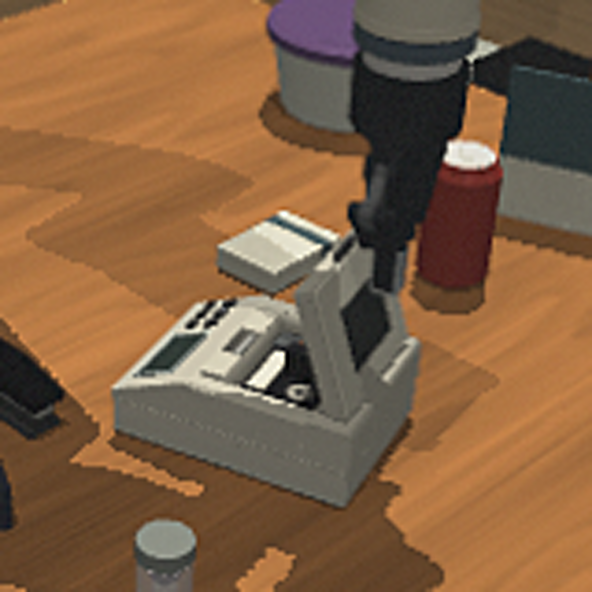

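The fingers are behind the lid at s12c (390,270). Swing it.

```bash
python3 - <<'E'
from fit import *
F0=manip.get_contact_force()
for th in (1.2,1.1,1.0,.88,.76,.64,.52,.4,.28,.18,.12):
    l=84+8*(1.2-th)/1.2
    P=corner(th,l,-1)
    manip.servo_line(world(pp,P),rate=.09); F=manip.get_contact_force()-F0
    print(th,'%.1f'%manip.get_time(),np.round(F,1),np.round(manip.get_position(),4))
    if np.linalg.norm(F)>25: print('STOP');break
snap('scene','s13'); crop('s13',240,100,400,260,3.7,'s13c')
E
```

```text
1.2 35.7 [ 0.7 -0.5  0.4] [0.6145 0.127  0.1752]
1.1 36.0 [ 0.6 -0.9 -0.2] [0.6062 0.1242 0.1732]
1.0 36.2 [ 0.2 -0.4  0.4] [0.5979 0.1214 0.1708]
0.88 36.5 [0.6 0.4 1.1] [0.5884 0.1182 0.167 ]
0.76 36.8 [ 0.1 -0.   0.3] [0.5793 0.1151 0.162 ]
0.64 37.0 [ 0.3 -1.2 -0.2] [0.5708 0.1122 0.1558]
0.52 37.3 [ 0.7 -1.1  0.1] [0.563  0.1096 0.1484]
0.4 37.6 [0.8 0.6 0.1] [0.5562 0.1072 0.1402]
0.28 37.9 [ 0.  -0.1  0.6] [0.5503 0.1052 0.131 ]
0.18 38.1 [ 0.4 -0.2 -0.5] [0.5463 0.1038 0.1227]
0.12 38.4 [ 0.5 -0.1 -0.2] [0.5444 0.1032 0.1177]
```

View pics/s13c.png

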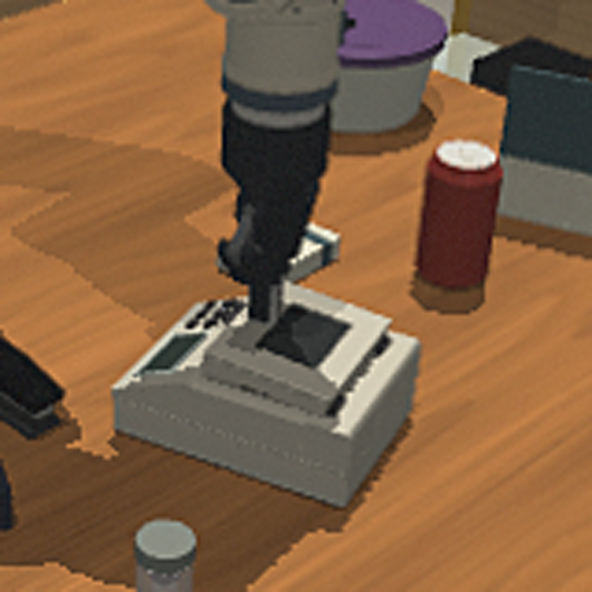

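The lid is down on its catch (s13c, finger at (265,310)). Now press.

```bash
python3 - <<'E'
from fit import *
F0=manip.get_contact_force()
X=-23
for z in (118,115,113,111,110,109,108,107,106,105,104,103,102,101):
    manip.servo_line(world(pp,(X,0,z)),rate=.06); F=manip.get_contact_force()-F0
    print(z,'%.4f'%manip.get_position()[2],np.round(F,1))
    if F[2]>24 or np.linalg.norm(F)>30: break
manip.hold(.1)
manip.servo_line(world(pp,(X,0,170)),rate=.15); st('off')
manip.servo_line(world(pp,(-70,0,250)),rate=.2)
snap('wrist','w14'); snap('scene','s14'); crop('s14',240,130,400,260,4.5,'s14c');snap('top','t14')
F=manip.get_contact_force(); st()
overlay('w14',pp,printer()+lid(0),(100,50,420,290),2.4,'o14')
E
```

```text
118 0.1181 [-0.9 -0.5  1.1]
115 0.1149 [0.1 1.1 1. ]
113 0.1128 [-0.1  0.6  1. ]
111 0.1108 [-1.4 -0.5  0.2]
110 0.1100 [ 0.6 -1.2  1.1]
109 0.1099 [-3.2  0.2 10.8]
108 0.1097 [-5.9 -1.1 20.4]
107 0.1096 [-9.4 -1.3 28.9]
off t41.1 pos [0.5352 0.1001 0.1695] F [ 0.9  0.2 -0.6] w-0.0000 q [0.16 0.42 1.87 0.   0.85 1.41]
 t41.9 pos [0.4908 0.085  0.2485] F [-0.6  0.4  0.6] w0.0000 q [0.15 0.24 1.91 0.   0.99 1.39]
```

View pics/s14c.png

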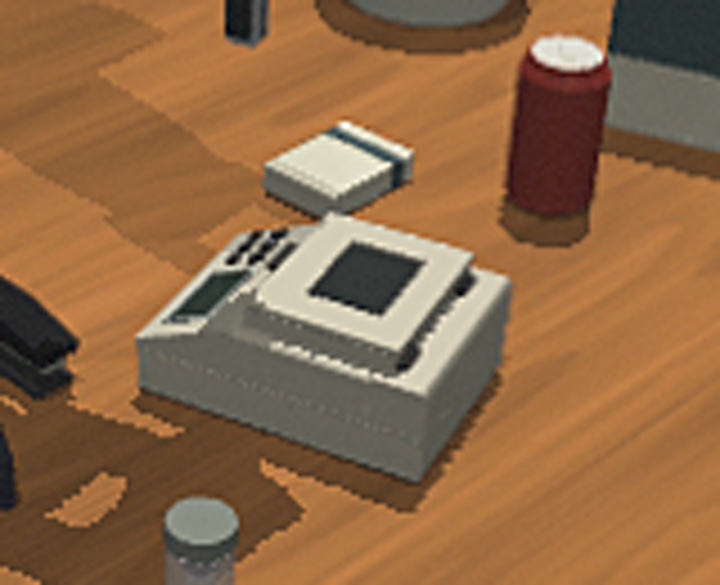

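View pics/o14.png

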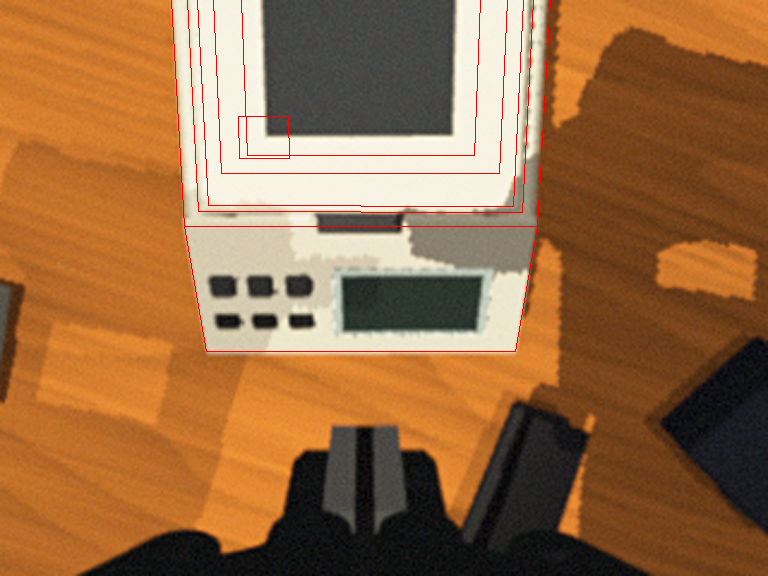

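View pics/t14.png

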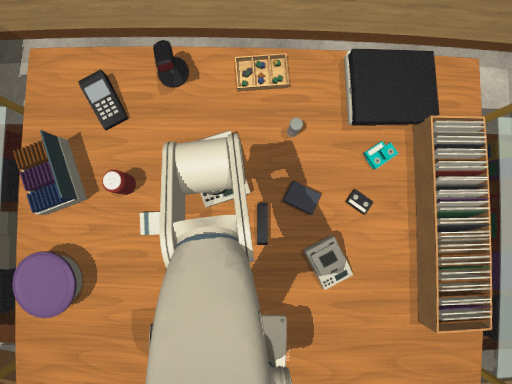

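The lid looks shut and flat: the lid(0) wireframe's front edge matches in o14 at y≈207. The catch was passed between force samples, so I'll probe the lid height lightly near its front and its hinge to check it's level.

```bash
python3 - <<'E'
from fit import *
def probe(X):
    manip.servo_line(world(pp,(X,0,125)),rate=.25)
    manip.servo_line(world(pp,(X,0,113)),rate=.12)
    F0=manip.get_contact_force()
    for z in (111.5,111,110.5,110,109.5,109,108.5,108):
        manip.servo_line(world(pp,(X,0,z)),rate=.1); F=manip.get_contact_force()-F0
        print(X,z,'%.4f'%manip.get_position()[2],round(F[2],1))
        if F[2]>4: break
    manip.servo_line(world(pp,(X,0,125)),rate=.25)
probe(-23); 
if manip.get_time()<50: probe(30)
st()
E
```

```text
-23 111.5 0.1122 -1.2
-23 111 0.1111 -0.7
-23 110.5 0.1104 -0.2
-23 110 0.1100 -0.1
-23 109.5 0.1099 5.6
30 111.5 0.1117 -0.5
30 111 0.1111 -0.3
30 110.5 0.1105 -0.8
30 110 0.1101 0.2
30 109.5 0.1100 5.2
 t46.4 pos [0.5864 0.1173 0.1257] F [-0.6  0.1  0.1] w0.0002 q [ 0.18  0.55  1.77 -0.    0.82  1.42]
```

The lid height is the same at front and rear (0.1099 and 0.1100), so it is level and latched. Retreat clear and hand in.

```bash
python3 - <<'E'
from fit import *
manip.servo_line(world(pp,(30,0,220)),rate=.25); manip.hold(.2); st()
manip.sign_off()
E
```

```text
t47.2 pos [0.5848 0.117  0.2184] F [-0.2  0.3  0.6] w-0.0002 q [0.18 0.42 1.72 0.   1.   1.42]
the job is handed in; nothing more can be done
```

I set the ridged black cassette into the larger printer's tray, pressed both ends home, swung the lid shut and pressed it down, and handed the job in at about 47 s.

- **Cassette:** After pressing, both ends bottomed at the same tool height (0.0807 m under about 24 N), with the lid still open. The right end gave a visible click at 5.9 N. The left end had already gone down while I was lowering the cassette in the gripper, so I never saw its click.
- **Lid:** It came to a firm stop under 29 N and then probed level, 0.1099 m near the front and 0.1100 m near the hinge. I did not see its click in the force readings, because it passed the catch between samples. That it is latched rests on those heights and the last pictures, which show it closed.
- **Bystanders:** In the last top picture everything I could see had stayed where it was. The arm hid the printer and part of the sleeve pack there, but the scene picture showed the sleeve pack unmoved.
- **Disagreements:** The cameras and the jaw centre differed by about 1.5–2 mm sideways, which I corrected before inserting the cassette. The tilted fingertip contacts were about 2 mm lower than I calculated.

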